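# Load a film cell into the tester on a lifter

## Task

Take the round specimen cell with the grey film window by its rim and set it down flat, centred, on the blade of the lifter. Then take the lifter by its handle, carry the cell level on the blade into the film tester from its open front, and lower it so that the cell stays lying flat on the two seat rails, centred under the test head; do not bring it to the seat in the fingers. Draw the lifter out and lay it down flat on the bench, clear of the tester, and leave the square holder and the open ring where they are.

Things in the scene. Friction and masses are not known exactly. Their poses are not given: they have to be found in the camera images.
- cell: The specimen cell: a solid round aluminium disc, 54 mm in diameter, 10 mm thick, with a grey round film window on top; about 45 g. It lies flat on the bench at one of three places on the robot's left (the others hold the square holder and the open ring). Origin: centre of its underside; z up.
- lifter: The lifter, rigid, about 140 g, lying flat on the bench: black handle, then a flat steel neck and a flat steel blade, all with one flat underside at z = 0 of its frame. x points from handle to blade, z up. Origin: on the underside, where the handle is to be held. Balance point (without the cell) near x = +25 mm.
- handle (a point): Middle of the grip on the lifter's handle, (0, 0, 10) mm in the lifter's frame, axes as the lifter's. The handle is 14 mm wide with vertical sides, 20 mm high, and runs from x = -60 to +45 mm.
- blade (a point): Centre of the top face of the lifter's blade, (125, 0, 3) mm in the lifter's frame, axes as the lifter's; the cell's centre is to lie here. Blade 24 mm wide, 3 mm thick, from x = +95 to +155 mm, no lip; the 12 mm wide neck, also 3 mm thick, joins it to the handle.
- tester: The film tester, fixed: dark base plate 12 mm thick (x -70 to +140, y -80 to +80 mm), a seat of two rails, a column behind it. Origin: on the bench under the seat's centre; z up; x points from the open front over the seat to the column, so the lifter goes in along +x, its own x parallel. A star knob 56 mm high, 36 mm across, stands at y = +60 and y = -60 mm.
- seat (a point): Seat centre, (0, 0, 45) mm in the tester's frame, level with the rail tops; axes as the tester's. Rails along x from -36 to +38 mm; the slot between them (y -17 to +17 mm, open in front, behind, and down to the base plate) lets the blade sink while the cell stays on the rails. Lips 4 mm high edge the rails at y = +34 and -34 mm; stops 4 mm high at x = +30 mm, on the rails only.
- head (a point): Lower end of the test head, over the seat's centre, 92 mm above the bench; axes as the tester's. The head is 30 mm in diameter (tip 16 mm). Its beam, 129 to 151 mm above the bench, 22 mm wide, runs to the column (28 mm thick, 292 mm high, at x = +100 mm; foot 56 mm across).
- square_holder: A bystander: square aluminium holder 54 x 54 x 10 mm with the same grey window. Origin: centre of its underside. Leave it.
- open_ring: A bystander: open aluminium ring, 54 mm outside, 36 mm inside, 10 mm high. Origin: centre of its underside. Leave it.
Mind the look-alikes: they are no part of the job. Leave any pink, red or turquoise look-alike of the lifter alone.

How it is judged:
By the outcome, as a careful person would: the job done as asked, in the order asked, and still so for the second after the job is handed in, with the robot touching nothing.
It also fails if it takes over 61 s, if anything falls off the work surface, if the arm or the gripper's body presses on something with over 40 N, if the wrist force passes 120 N, or if a joint passes its speed limit or range.

## Robot

A 7-joint arm with a two-finger parallel gripper is mounted at the origin on the work surface. World frame = base frame: x ahead of the robot, y to its left, z up, the work surface at z = 0. Lengths are in m, angles in rad, forces in N, time in s.
With the tool pointing down it reaches from about 0.4 to 0.85 m from the base axis. Payload 10.4 kg.
Tool frame: the origin (TCP) lies on the centre line of the jaws, within the pads' length; the fingertips stand r.tip_extent ahead of it and the grasp point (between the pads) lies 3 mm ahead of it (r.tip_extent is the distance from the TCP to the fingertips, in m); z points along the fingers, y is the direction in which the jaws open and shut (so a half turn about z gives the same grasp; the last joint's range is limited). The gripper opens to 87 mm and grips with 3 to 60 N. Pads are 19 mm wide; open, the fingers measure 117 mm over their backs; the gripper's body (75 mm by 190 mm) begins 51 mm behind the grasp point.
Start: joints at [1.225, 0.332, -0.065, 1.46, 0.022, 1.35, -0.088], TCP at [0.198, -0.593, 0.245] pointing down, gripper open.
Joint ranges: [-2.6, 2.6], [-0.5, 2.12], [-1.47, 1.34], [0.16, 2.42], [-1.27, 4.41], [0.06, 2.06], [-2.6, 2.6]. Speed limits (rad/s): [2.22, 2.22, 2.79, 2.79, 3.14, 3.14, 3.14].

## Interface

Orientations are given as a unit quaternion [x, y, z, w].
In Python, from bench import r gives the robot as it stands. The module is installed in compiled form; this text tells all that it offers.
- The arm moves only by the shell command python3 -m jog 'ROWS' [FORCE]. ROWS is JSON, a list of rows, each a list of 5 numbers: the shift along the tool's x, y, z in cm, then the turn about the tool's z in rad, then the closure, from 0 (fully open) to 1 (shut). A call has exactly 10 rows; each row shifts and turns the pose as measured when the row begins, along the tool's axes as they then stand; what a row does not reach is not made up. A row lasts 1/10 s, in which the tool goes at most 50 mm and 8.59 degrees, less where a joint would pass 70% of its speed; a pose out of reach is approached as far as the arm can. A call with a gripper value outside its range is refused whole. The fingers move at their own pace and stop on an object; FORCE is the grip in N (left out, the last holds). Time passes only in rows, so rows that do not move let the fingers close, or fill a call up. It gives the time, the measured TCP pose, the force and the opening at its end, in the units of the state.
- r.read_state(): the state, without advancing time (a new reading comes with each control period).
- r.camera(name): name is "scene" or "side" or "wrist"; returns a dict with "pixels" (384x512x3 uint8, red, green, blue), "fx", "fy", "cx", "cy" (pixels), "camera_from_world" (4x4, takes a point from world to camera coordinates). Camera axes: x right, y up, looking along -z (the intrinsics and any distortion apply to the point x, -y, -z); pixel columns grow to the right and rows downward; lengths in m; the calibration is good to about 2 mm. A picture is of the moment at which its call begins. There is no depth.
- r.close_job(): hands the job in, once; it reports no verdict.
The state is a dict: "time": time; "joint_positions": joint angles; "joint_vel": joint speeds; "joint_torque": joint torques, N m; "ee_pos": TCP position; "eef_rot": TCP orientation; "ft_force": force on the tool from outside, world axes, zero at the start; "torque": the same for the moment, N m; "width": finger opening in m.
Only numpy, scipy, OpenCV 4.12 (cv2) and the standard library are available. Lean on these libraries where they do the work, as an engineer would, in place of code of your own. Each camera call takes 0.05 s, during which the arm holds its last target. There are 200 camera calls.

## Working session

There is one attempt and no reset: what is moved stays moved. The work goes in short steps, Python scripts to look and compute and a shell command to move; the robot and the scene stay as the last step left them, time stands still between calls to the robot, and variables do not carry over. Pictures are saved under pics/ and viewed, about 8 in all and at most 12, crops included, and the job is handed in when it is done.

```bash
mkdir -p pics
cat > h.py <<'E'
import numpy as np, cv2
from bench import r
from scipy.spatial.transform import Rotation as R
def ray(c,u,v):
    T=np.linalg.inv(np.array(c["camera_from_world"]))
    d=np.array([(u-c["cx"])/c["fx"],-(v-c["cy"])/c["fy"],-1.])
    return T[:3,3],T[:3,:3]@d
def pt(c,u,v,z):
    o,d=ray(c,u,v); return o+d*(z-o[2])/d[2]
def px(c,p):
    q=np.array(c["camera_from_world"])@np.append(p,1)
    return c["cx"]+c["fx"]*q[0]/-q[2], c["cy"]-c["fy"]*q[1]/-q[2]
def save(c,name,box=None,s=1):
    im=cv2.cvtColor(c["pixels"],cv2.COLOR_RGB2BGR)
    if box: im=im[box[1]:box[3],box[0]:box[2]]
    cv2.imwrite("pics/"+name,cv2.resize(im,None,fx=s,fy=s,interpolation=cv2.INTER_CUBIC))
E
python3 - <<'E'
from h import *
import pickle
s=r.read_state(); print(s, r.tip_extent)
ims=[]
for n in("scene","side","wrist"):
    c=r.camera(n); pickle.dump(c,open(n+"0.pkl","wb")); print(n,[c[k] for k in("fx","fy","cx","cy")],[k for k in c], np.linalg.inv(c["camera_from_world"])[:3].round(3).tolist())
    save(c,n+"0.png",None,1.5)
E
```

```text
{'time': 0.0, 'joint_positions': array([ 1.22539061,  0.33287571, -0.06468089,  1.46091905,  0.02158399,
        1.34990539, -0.0885138 ]), 'joint_vel': array([-0.00064895,  0.00121502,  0.00013574,  0.00154614,  0.0025822 ,
        0.00032936, -0.00109385]), 'joint_torque': array([-1.11740241e-05, -6.23253393e+01,  2.42707384e-02, -3.89891624e+01,
       -6.14427798e-02,  3.98190378e-02,  1.70335729e-04]), 'ee_pos': array([ 0.1981472 , -0.59239024,  0.2437621 ]), 'eef_rot': array([ 9.87003760e-01,  1.60695611e-01, -1.40913361e-04, -6.92226057e-04]), 'ft_force': array([-0.95416821, -0.46828486, -0.29087267]), 'torque': array([-0.01313736, -0.03078843,  0.00369632]), 'width': 0.08678019503599678} 0.022
scene [347.36815925946405, 347.36815925946405, 261.0703498536723, 184.97209066254632] ['pixels', 'fx', 'fy', 'cx', 'cy', 'camera_from_world'] [[0.837, -0.464, 0.289, 0.748], [0.547, 0.716, -0.434, -0.458], [-0.005, 0.521, 0.853, 1.099]]
side [429.8413184372552, 429.8413184372552, 259.91012601773417, 183.17569263824623] ['pixels', 'fx', 'fy', 'cx', 'cy', 'camera_from_world'] [[-0.977, 0.168, -0.129, 0.263], [-0.21, -0.716, 0.666, 0.815], [0.019, 0.678, 0.735, 0.927]]
wrist [315.8523430688424, 315.8523430688424, 251.99959108275098, 192.68463987688233] ['pixels', 'fx', 'fy', 'cx', 'cy', 'camera_from_world'] [[0.317, 0.91, 0.266, 0.271], [-0.949, 0.304, 0.089, -0.567], [0.0, -0.281, 0.96, 0.384]]
```

View pics/scene0.png

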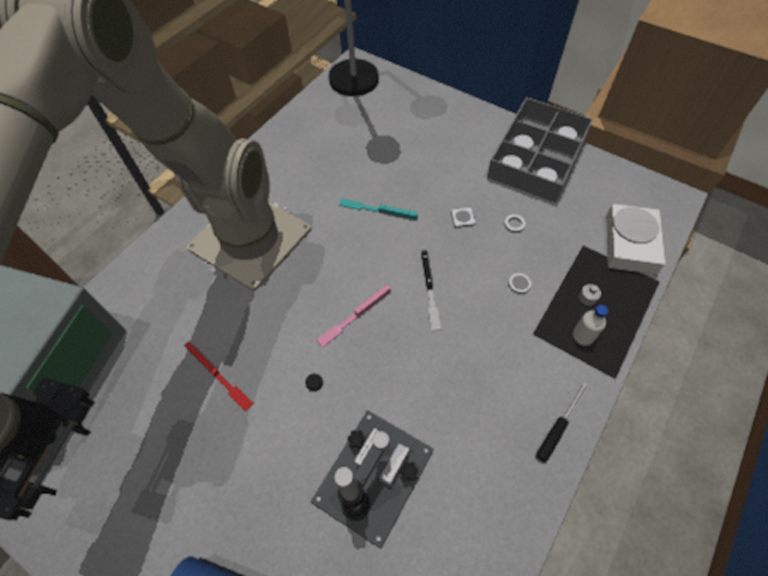

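View pics/side0.png

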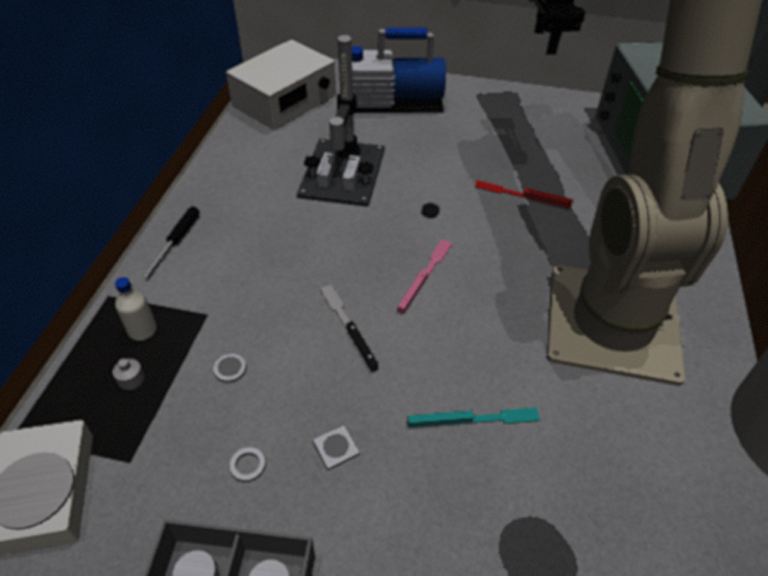

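The scene view shows the black/steel lifter (tip about 435,328; handle end 425,252), the round cell candidate at (520,283), open ring at (515,223), square at (462,217) and the tester at (375,475). The side view agrees, with the cell at (230,367). I'll enlarge crops.

Run:
```python
from h import *
import pickle
a=pickle.load(open("scene0.pkl","rb"));b=pickle.load(open("side0.pkl","rb"))
def crop(c,box,s):
    im=cv2.cvtColor(c["pixels"],cv2.COLOR_RGB2BGR)[box[1]:box[3],box[0]:box[2]]
    im=cv2.resize(im,None,fx=s,fy=s,interpolation=cv2.INTER_CUBIC)
    for k in range(0,box[2]-box[0],10):
        cv2.putText(im,str(box[0]+k),(k*s,8),0,.3,(0,255,255),1);cv2.line(im,(k*s,8),(k*s,12),(0,255,255),1)
    for k in range(0,box[3]-box[1],10):
        cv2.putText(im,str(box[1]+k),(0,k*s),0,.3,(0,255,255),1)
    return im
A=crop(a,(265,130,365,230),4);B=crop(a,(200,265,300,365),4)
C=crop(b,(135,180,255,260),3.3333 and 3);D=crop(b,(190,85,260,140),5)
top=np.hstack([A,B]);
cv2.imwrite("pics/c1.png",top)
D=D[:240]; 
cv2.imwrite("pics/c2.png",np.hstack([C,D]))
for n,c,u,v,z in [("cell",a,520,283,.01),("cell",b,230,367,.01),("ring",a,515,223,.01),("ring",b,247,463,.01),("sq",a,462,217,.01),("sq",b,336,446,.01),
 ("tip",a,435,328,.003),("tip",b,328,289,.003),("hend",a,425,252,.02),("hend",b,373,367,.02),
 ("baseA",a,370,412,.012),("baseB",a,433,451,.012),("baseC",a,378,544,.012),("baseD",a,313,500,.012)]:
    print(n,pt(c,u/1.5,v/1.5,z).round(4))
```

```text
cell [0.6497 0.2525 0.01  ]
cell [0.6431 0.2547 0.01  ]
ring [0.5587 0.4109 0.01  ]
ring [0.5527 0.4135 0.01  ]
sq [0.4329 0.353  0.01  ]
sq [0.4287 0.3566 0.01  ]
tip [0.537  0.0392 0.003 ]
tip [0.5317 0.041  0.003 ]
hend [0.4121 0.1988 0.02  ]
hend [0.4048 0.2071 0.02  ]
baseA [ 0.5238 -0.2086  0.012 ]
baseB [ 0.6764 -0.205   0.012 ]
baseC [ 0.6769 -0.4059  0.012 ]
baseD [ 0.5287 -0.4116  0.012 ]
```

View pics/c1.png

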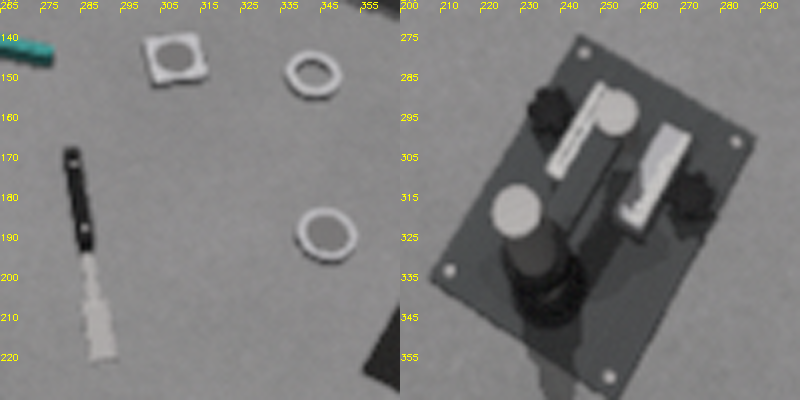

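The crops confirm that the cell is the filled round at scene (346,188) and the ring is the open one at (343,148). The tester front edge faces +y. Now moving toward the cell, at (0.646,0.254).

```bash
python3 -m jog '[[3.4,-3.3,0,0,0],[3.4,-3.3,0,0,0],[3.4,-3.3,0,0,0],[3.4,-3.3,0,0,0],[3.4,-3.3,0,0,0],[3.4,-3.3,0,0,0],[3.4,-3.3,0,0,0],[3.4,-3.3,0,0,0],[3.4,-3.3,0,0,0],[3.4,-3.3,0,0,0]]' 20
```

```text
time: 1.15
ee_pos: [0.4188, -0.1611, 0.2404]
eef_rot: [0.988, 0.155, -0.002, -0.001]
ft_force: [0.3, -0.7, -0.2]
width: 0.0869
```

```bash
cat >> h.py <<'E'
def yaw(q):
    x=R.from_quat(q).as_matrix()[:,0]; return np.arctan2(x[1],x[0])
def go(x,y,z,yw=None):
    s=r.read_state(); M=R.from_quat(s["eef_rot"]).as_matrix(); p=s["ee_pos"]
    d=M.T@(np.array([x,y,z])-p)*100
    y0=yaw(s["eef_rot"]); 
    print("t",round(s["time"],2),"pos",p.round(4),"yaw",round(y0,4),"w",round(s["width"],4),"F",s["ft_force"].round(1),"tilt",M[2].round(4))
    print("delta tool cm",d.round(2),"turn",None if yw is None else round((y0-yw+np.pi)%(2*np.pi)-np.pi,3))
E
python3 - <<'E'
from h import *
go(.646,.2535,.244,2.23)
E
```

```text
t 1.15 pos [ 0.4188 -0.1611  0.2404] yaw 0.3106 w 0.0869 F [ 0.3 -0.7 -0.2] tilt [-0.0043 -0.0018 -1.    ]
delta tool cm [ 34.31 -32.54  -0.44] turn -1.919
```

```bash
python3 -m jog '[[3.4,-3.25,0,0,0],[3.4,-3.25,0,0,0],[3.4,-3.25,0,0,0],[3.4,-3.25,0,0,0],[3.4,-3.25,0,0,0],[3.4,-3.25,0,0,0],[3.4,-3.25,0,0,0],[3.4,-3.25,0,0,0],[3.4,-3.25,0,0,0],[3.4,-3.25,0,0,0]]'
python3 -m jog '[[0,0,0.5,-0.149,0],[0,0,0.5,-0.149,0],[0,0,0.5,-0.149,0],[0,0,0.5,-0.149,0],[0,0,0.5,-0.149,0],[0,0,0.5,-0.149,0],[0,0,0.5,-0.149,0],[0,0,0.5,-0.149,0],[0,0,0.5,-0.149,0],[0,0,0.5,-0.149,0]]'
```

```text
time: 2.15
ee_pos: [0.6503, 0.2678, 0.2379]
eef_rot: [0.988, 0.151, -0.002, 0.001]
ft_force: [1.1, -0.8, 0.8]
width: 0.0872
time: 3.15
ee_pos: [0.6475, 0.2783, 0.1787]
eef_rot: [0.618, 0.786, -0.005, -0.005]
ft_force: [-0.6, 0.3, -0.2]
width: 0.0872
```

```bash
python3 -m jog '[[0,0,1,-0.149,0],[0,0,1,-0.149,0],[0,0,1,-0.10,0],[0,0,0.5,0,0],[0,0,0.5,0,0],[0,0,0,0,0],[0,0,0,0,0],[0,0,0,0,0],[0,0,0,0,0],[0,0,0,0,0]]'
python3 - <<'E'
from h import *
import pickle
go(.646,.2535,.15,2.23)
c=r.camera("wrist"); pickle.dump(c,open("w1.pkl","wb")); save(c,"w1.png",None,1.5)
print(px(c,(.646,.2535,.01)))
E
```

```text
time: 4.15
ee_pos: [0.647, 0.2772, 0.1358]
eef_rot: [0.451, 0.893, -0.005, -0.006]
ft_force: [-0.7, -0.8, 1.3]
width: 0.0869
t 4.15 pos [0.647  0.2772 0.1358] yaw 2.206 w 0.0869 F [-0.7 -0.8  1.3] tilt [ 0.0072 -0.0139 -0.9999]
delta tool cm [-1.84 -1.51 -1.41] turn -0.024
(np.float64(237.4783650300167), np.float64(213.41914218055658))
```

View pics/w1.png

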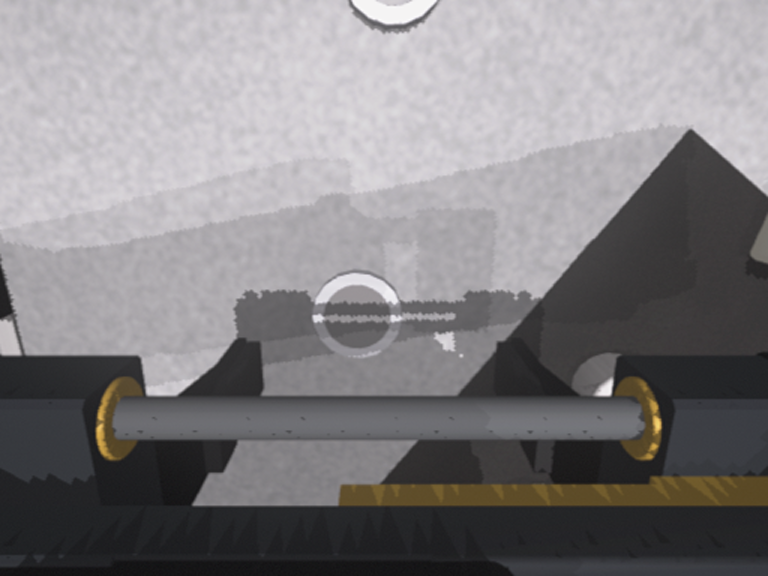

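The cell is at (357,314) with its rim about 88 px across, and the jaws are symmetric about column 378. The ring is above at (393,5).

Run:
```python
from h import *
import pickle
c=pickle.load(open("w1.pkl","rb"))
p=pt(c,357/1.5,314/1.5,.01); print(p, np.linalg.norm(pt(c,313/1.5,314/1.5,.01)-pt(c,402/1.5,314/1.5,.01)))
go(p[0],p[1],.025)
```

```text
[0.6441265  0.25691084 0.01      ] 0.05286624728283497
t 4.2 pos [0.647  0.2772 0.1359] yaw 2.2061 w 0.0872 F [-0.2  0.5 -0.8] tilt [ 0.0073 -0.0138 -0.9999]
delta tool cm [-1.54 -1.29 11.09] turn None
```

```bash
python3 -m jog '[[-0.8,-0.65,1,0,0],[-0.75,-0.65,1,0,0],[0,0,2,0,0],[0,0,2,0,0],[0,0,2,0,0],[0,0,1,0,0],[0,0,1,0,0],[0,0,0,0,0],[0,0,0,0,0],[0,0,0,0,0]]' 20
python3 - <<'E'
from h import *
go(.6441,.2569,.0245)
E
```

```text
time: 5.2
ee_pos: [0.6446, 0.2483, 0.0286]
eef_rot: [0.453, 0.891, -0.006, -0.006]
ft_force: [-0.6, 0.3, -0.0]
width: 0.0868
t 5.2 pos [0.6446 0.2483 0.0286] yaw 2.201 w 0.0868 F [-0.6  0.3 -0. ] tilt [ 0.0057 -0.0155 -0.9999]
delta tool cm [0.72 0.48 0.4 ] turn None
```

```bash
python3 -m jog '[[0.4,0.25,0.2,0,0],[0.3,0.2,0.1,0,0],[0,0,0,0,0],[0,0,0,0,0.3],[0,0,0,0,1],[0,0,0,0,1],[0,0,0,0,1],[0,0,0,0,1],[0,0,0,0,1],[0,0,0,0,1]]' 20
python3 - <<'E'
from h import *
import pickle
go(.6441,.2569,.0245)
c=r.camera("side"); 
for n in("scene","side"): pickle.dump(r.camera(n),open(n+"1.pkl","wb"))
b=c
E
```

```text
time: 6.2
ee_pos: [0.6448, 0.2585, 0.0277]
eef_rot: [0.453, 0.892, -0.004, -0.005]
ft_force: [-0.5, 0.4, -0.8]
width: 0.0531
t 6.2 pos [0.6448 0.2585 0.0277] yaw 2.2016 w 0.0531 F [-0.5  0.4 -0.8] tilt [ 0.0052 -0.0122 -0.9999]
delta tool cm [-0.09 -0.15  0.32] turn None
```

Gripped at width 53 mm. Now I lift and move until the wrist camera sees the lifter.

```bash
python3 -m jog '[[0,0,-1,0,1],[0,0,-2,0,1],[0,0,-3,0,1],[-2,-2.9,-3,0,1],[-2.6,-3.7,-3,0,1],[-2.6,-3.7,-1,0,1],[-2.6,-3.7,0,0,1],[-2.6,-3.7,0,0,1],[-2,-2.9,0,0,1],[0,0,0,0,1]]' 30
python3 -m jog '[[0,0,0,0,1],[0,0,0,0,1],[0,0,0,0,1],[0,0,0,0,1],[0,0,0,0,1],[0,0,0,0,1],[0,0,0,0,1],[0,0,0,0,1],[0,0,0,0,1],[0,0,0,0,1]]' 30
python3 - <<'E'
from h import *
import pickle
go(.56,.01,.16,2.23)
c=r.camera("wrist"); pickle.dump(c,open("w2.pkl","wb")); save(c,"w2.png",None,1.5)
E
```

```text
time: 7.35
ee_pos: [0.5639, 0.0177, 0.1756]
eef_rot: [0.451, 0.893, -0.004, -0.001]
ft_force: [0.9, 0.2, -1.0]
width: 0.0528
time: 8.35
ee_pos: [0.5645, 0.023, 0.179]
eef_rot: [0.448, 0.894, -0.003, 0.0]
ft_force: [-0.6, -0.3, -1.1]
width: 0.0523
t 8.35 pos [0.5645 0.023  0.179 ] yaw 2.2136 w 0.0523 F [-0.6 -0.3 -1.1] tilt [-0.0035 -0.0049 -1.    ]
delta tool cm [-0.76 -1.13  1.91] turn -0.016
```

View pics/w2.png

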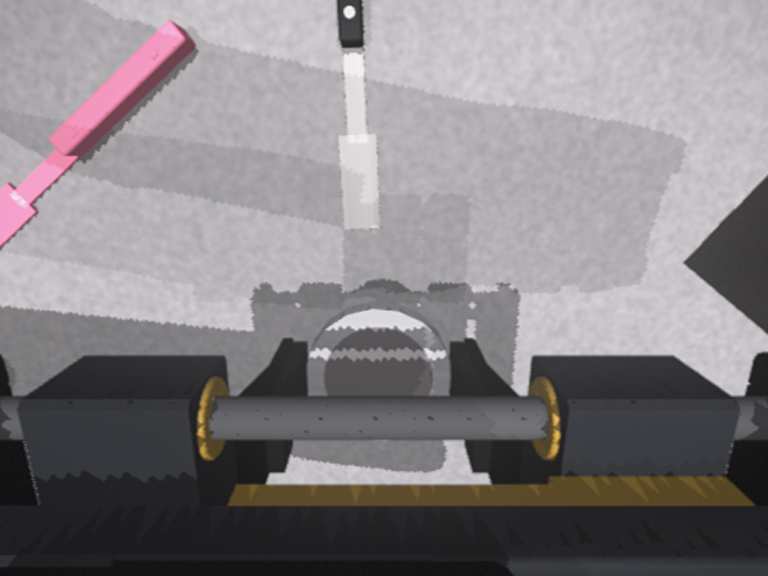

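The view shows the cell level in the jaws (centre ~(379,362)). Blade corners are at (339,136), (376,135), (344,229) and (379,228), and the neck/handle joint is at (353,50).

Run:
```python
from h import *
import pickle
c=pickle.load(open("w2.pkl","rb")); P=lambda u,v,z=.003:pt(c,u/1.5,v/1.5,z)[:2]
t=P(361.5,228.5);s=P(357.5,135.5);n=P(353.5,50)
print(t,s,n,np.linalg.norm(t-s),np.linalg.norm(t-n),np.linalg.norm(P(339,136)-P(376,135)))
d=(t-n)/np.linalg.norm(t-n); L=np.arctan2(d[1],d[0]); print("lifter yaw",L,"+pi",L+np.pi)
b=(t-.03*d+s+.03*d)/2; print("blade",b,"handle",b-.125*d)
print("cell", P(379,362,.161), "TCP px",np.array(px(c,(.5645,.023,.161)))*1.5)
go(b[0],b[1],.06,L+np.pi)
```

```text
[0.53868894 0.03725204] [0.50164774 0.08353119] [0.4707461  0.12182768] 0.05927740481779023 0.10848625677495426 0.023475551447282906
lifter yaw -0.8940232435999438 +pi 2.2475694099898496
blade [0.52016834 0.06039161] handle [0.44188327 0.15784133]
cell [0.56235199 0.02618448] TCP px [378.48277041 371.59652811]
t 8.4 pos [0.5645 0.023  0.179 ] yaw 2.2136 w 0.0525 F [-0.7  0.2 -0.8] tilt [-0.0035 -0.0049 -1.    ]
delta tool cm [ 5.69 -1.24 11.89] turn -0.034
```

```bash
python3 -m jog '[[1,-0.2,1,-0.02,1],[1.6,-0.4,2,-0.014,1],[1.6,-0.4,2,0,1],[1.4,-0.2,2,0,1],[0,0,2,0,1],[0,0,2,0,1],[0,0,1,0,1],[0,0,0,0,1],[0,0,0,0,1],[0,0,0,0,1]]' 30
python3 - <<'E'
from h import *
go(.5196,.0612,.0307,2.2476)
E
```

```text
time: 9.4
ee_pos: [0.5134, 0.0635, 0.052]
eef_rot: [0.427, 0.904, -0.003, -0.0]
ft_force: [0.1, 0.4, -0.6]
width: 0.0521
t 9.4 pos [0.5134 0.0635 0.052 ] yaw 2.2583 w 0.0521 F [ 0.1  0.4 -0.6] tilt [-0.0014 -0.0051 -1.    ]
delta tool cm [-0.56  0.35  2.12] turn 0.011
```

```bash
python3 -m jog '[[-0.3,0.2,0,0.01,1],[-0.2,0.1,0,0,1],[0,0,0.4,0,1],[0,0,0.4,0,1],[0,0,0.4,0,1],[0,0,0.2,0,1],[0,0,0,0,1],[0,0,0,0,1],[0,0,0,0,1],[0,0,0,0,1]]' 30
python3 - <<'E'
from h import *
go(.5196,.0612,.0307,2.2476)
E
```

```text
time: 10.4
ee_pos: [0.5207, 0.0612, 0.0384]
eef_rot: [0.433, 0.902, -0.002, 0.001]
ft_force: [-0.1, 0.4, -1.4]
width: 0.0528
t 10.4 pos [0.5207 0.0612 0.0384] yaw 2.2465 w 0.0528 F [-0.1  0.4 -1.4] tilt [-0.0031 -0.0028 -1.    ]
delta tool cm [ 0.08 -0.08  0.77] turn -0.001
```

```bash
python3 -m jog '[[0.05,-0.05,0.3,0,1],[0,0,0.3,0,1],[0,0,0.2,0,1],[0,0,0.1,0,1],[0,0,0.1,0,1],[0,0,0.1,0,1],[0,0,0,0,1],[0,0,0,0,1],[0,0,0,0,1],[0,0,0,0,1]]' 30
python3 - <<'E'
from h import *
go(.5196,.0612,.0307,2.2476)
E
```

```text
time: 11.4
ee_pos: [0.5205, 0.0613, 0.0306]
eef_rot: [0.433, 0.902, -0.004, 0.002]
ft_force: [-1.0, -0.3, 3.6]
width: 0.0522
t 11.4 pos [0.5205 0.0613 0.0306] yaw 2.2465 w 0.0522 F [-1.  -0.3  3.6] tilt [-0.007  -0.0056 -1.    ]
delta tool cm [ 0.05 -0.07 -0.01] turn -0.001
```

```bash
python3 -m jog '[[0,0,0,0,0.4],[0,0,0,0,0.2],[0,0,0,0,0],[0,0,-1,0,0],[0,0,-2,0,0],[-1,0,-3,0,0],[-2,0,-3,0,0],[-1,0,-3,0,0],[0,0,0,0,0],[0,0,0,0,0]]' 30
python3 - <<'E'
from h import *
import pickle
go(.442,.158,.1,2.2476)
c=r.camera("wrist"); pickle.dump(c,open("w3.pkl","wb")); save(c,"w3.png",None,1.5)
E
```

```text
time: 12.4
ee_pos: [0.5456, 0.0312, 0.158]
eef_rot: [0.432, 0.902, -0.003, 0.001]
ft_force: [-0.5, -0.0, 0.2]
width: 0.0869
t 12.4 pos [0.5456 0.0312 0.158 ] yaw 2.2492 w 0.0869 F [-0.5 -0.   0.2] tilt [-0.0054 -0.0051 -1.    ]
delta tool cm [16.4  -0.08  5.71] turn 0.002
```

View pics/w3.png

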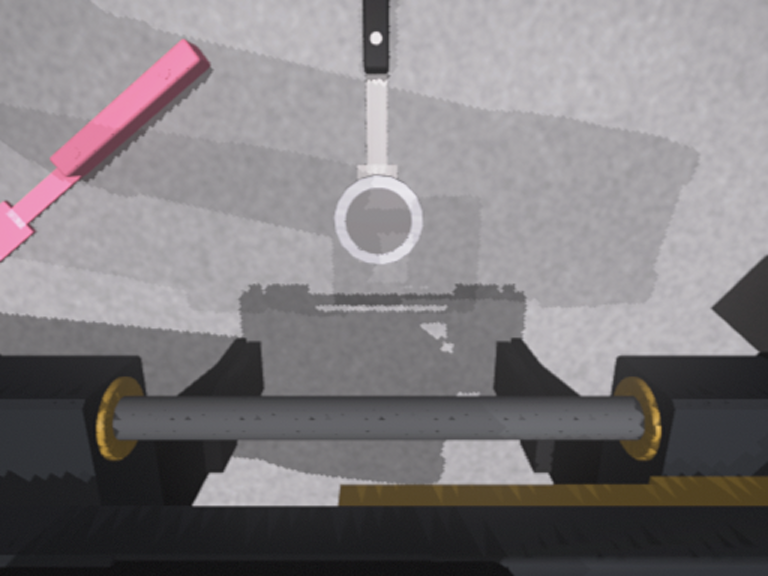

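The cell sits on the blade: centre (378.5,220), blade shoulder (377,166), neck/handle joint (376,76).

Run:
```python
from h import *
import pickle
c=pickle.load(open("w3.pkl","rb")); P=lambda u,v,z=.003:pt(c,u/1.5,v/1.5,z)[:2]
s=P(377,165.5);n=P(376,76);k=P(378.5,220,.013)
d=(s-n)/np.linalg.norm(s-n); print(s,n,np.linalg.norm(s-n),"yaw",np.arctan2(d[1],d[0])+np.pi)
print("cell",k,"along from shoulder",(k-s)@d,"from neck top",(k-n)@d,"lat",(k-s)@np.array([-d[1],d[0]]))
h=k-.125*d; h1=s-.095*d; print("handle",h,h1)
go(*h1,.0245,np.arctan2(d[1],d[0])+np.pi)
```

```text
[0.50166087 0.08332146] [0.47017915 0.12157123] 0.049539314516847566 yaw 2.25943887886284
cell [0.52204887 0.05952453] along from shoulder 0.0313301956460972 from neck top 0.08086951016294477 lat 0.0006190581708294605
handle [0.44261266 0.1560382 ] [0.44128935 0.15667185]
t 12.45 pos [0.5457 0.0314 0.1581] yaw 2.2495 w 0.087 F [ 1.1  0.6 -0.3] tilt [-0.0056 -0.0048 -1.    ]
delta tool cm [16.38 -0.2  13.27] turn -0.01
```

```bash
python3 -m jog '[[2,0,0,0,0],[3,0,0,0,0],[3.5,0,0,0,0],[3.5,0,0,0,0],[2.4,0,0,0,0],[1.2,-0.1,1,0,0],[0.3,0,2,0,0],[0,0,2,0,0],[0,0,2,0,0],[0,0,1,0,0]]'
python3 - <<'E'
from h import *
go(.4415,.1565,.0245,2.253)
E
```

```text
time: 13.45
ee_pos: [0.4281, 0.1648, 0.0686]
eef_rot: [0.426, 0.905, -0.007, -0.002]
ft_force: [-0.3, -0.4, 0.4]
width: 0.0871
t 13.45 pos [0.4281 0.1648 0.0686] yaw 2.261 w 0.0871 F [-0.3 -0.4  0.4] tilt [-0.002  -0.0137 -0.9999]
delta tool cm [-1.48  0.56  4.41] turn 0.008
```

```bash
python3 -m jog '[[-0.8,0.3,0.5,0.008,0],[-0.5,0.2,1,0,0],[0,0,1,0,0],[0,0,1,0,0],[0,0,0.5,0,0],[0,0,0.3,0,0],[0,0,0,0,0],[0,0,0,0,0],[0,0,0,0,0],[0,0,0,0,0]]'
python3 - <<'E'
from h import *
go(.4415,.1565,.0245,2.253)
E
```

```text
time: 14.45
ee_pos: [0.4403, 0.1578, 0.0236]
eef_rot: [0.43, 0.903, -0.007, -0.002]
ft_force: [0.3, -0.1, -0.3]
width: 0.087
t 14.45 pos [0.4403 0.1578 0.0236] yaw 2.2534 w 0.087 F [ 0.3 -0.1 -0.3] tilt [-0.0032 -0.015  -0.9999]
delta tool cm [-0.18  0.01 -0.09] turn 0.0
```

```bash
python3 -m jog '[[0,0,0,0,0.4],[0,0,0,0,0.6],[0,0,0,0,0.75],[0,0,0,0,0.8],[0,0,0,0,1],[0,0,0,0,1],[0,0,0,0,1],[0,0,0,0,1],[0,0,0,0,1],[0,0,0,0,1]]' 50
python3 - <<'E'
from h import *
import pickle
go(.4415,.1565,.0245,2.253)
a=pickle.load(open("scene0.pkl","rb"));b=pickle.load(open("side0.pkl","rb"))
im=cv2.cvtColor(b["pixels"],cv2.COLOR_RGB2BGR)[85:140,190:270]
cv2.imwrite("pics/s1.png",cv2.resize(im,None,fx=10,fy=10,interpolation=cv2.INTER_CUBIC))
# tester fit from scene base-plate corners (origin at scene crop px)
from scipy.optimize import least_squares
C=np.array([[-.07,-.08],[-.07,.08],[.14,.08],[.14,-.08]]);U=np.array([[245,273.75],[288.75,299.5],[253.75,364.5],[208,335]])
def f(q):
    x,y,t=q; e=np.array([np.cos(t),np.sin(t)]);n=np.array([-e[1],e[0]])
    return np.concatenate([np.array(px(a,(*(np.array([x,y])+c[0]*e+c[1]*n),.012)))-u for c,u in zip(C,U)])
s=least_squares(f,[.6,-.28,-1.57]);print(s.x,f(s.x).round(1))
E
```

```text
time: 15.45
ee_pos: [0.4403, 0.1578, 0.0235]
eef_rot: [0.43, 0.903, -0.007, -0.002]
ft_force: [-0.6, 0.1, -0.8]
width: 0.0146
t 15.45 pos [0.4403 0.1578 0.0235] yaw 2.2532 w 0.0146 F [-0.6  0.1 -0.8] tilt [-0.0031 -0.0147 -0.9999]
delta tool cm [-0.17  0.01 -0.1 ] turn 0.0
[ 0.59941832 -0.27317881 -1.51924918] [-0.2 -0.7  0.7 -0.6  0.5  1.3 -1.1 -0.4]
```

View pics/s1.png

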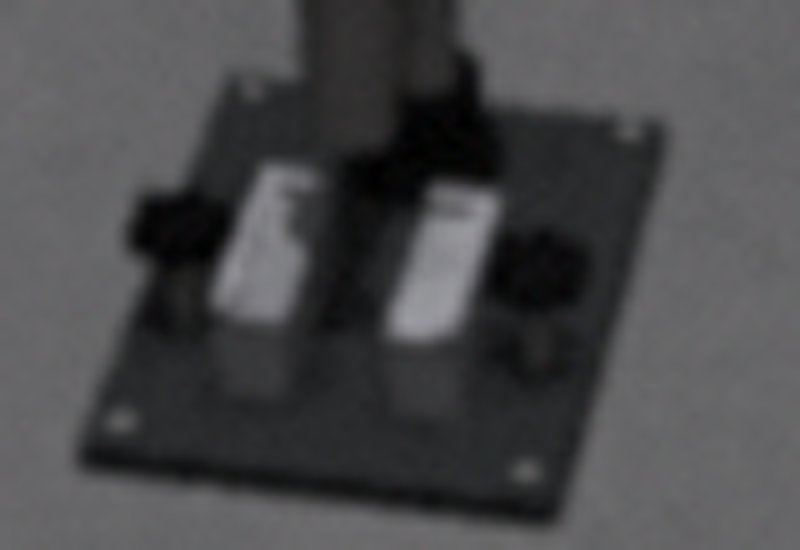

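The side crop shows base corners at (82,448), (555,510), (230,75) and (660,125), with slot-front corners (275,322)/(388,335). I'll do a joint fit of the tester.

```bash
cat > fit.py <<'E'
from h import *
import pickle
from scipy.optimize import least_squares
a=pickle.load(open("scene0.pkl","rb"));b=pickle.load(open("side0.pkl","rb"))
obs=[(a,-.07,-.08,.012,244.6,273.4),(a,-.07,.08,.012,288.4,299.1),(a,.14,.08,.012,253.4,364.1),(a,.14,-.08,.012,207.6,334.6)]
for X,Y,Z,u,v in[(-.07,.08,.012,82,448),(-.07,-.08,.012,555,510),(.14,.08,.012,230,75),(.14,-.08,.012,660,125),(-.036,.017,.045,275,322),(-.036,-.017,.045,388,335)]:
    obs.append((b,X,Y,Z,190+u/10-.45,85+v/10-.45))
def f(q,O):
    x,y,t=q; e=np.array([np.cos(t),np.sin(t)]);n=np.array([-e[1],e[0]])
    return np.concatenate([np.array(px(c,(*(np.array([x,y])+X*e+Y*n),Z)))-(u,v) for c,X,Y,Z,u,v in O])
for O in(obs,obs[:4],obs[4:]):
    s=least_squares(f,[.6,-.28,-1.57],args=(O,));print(s.x.round(4),f(s.x,O).round(1).tolist())
E
python3 fit.py
```

```text
[ 0.5971 -0.2735 -1.5183] [-0.5, -0.7, 0.3, -0.6, 0.2, 1.3, -1.3, -0.3, -0.9, 0.2, 0.1, -0.2, -0.7, -0.0, 0.3, -0.1, 0.5, 0.5, -0.5, 0.4]
[ 0.5979 -0.2729 -1.5187] [-0.2, -0.7, 0.7, -0.6, 0.5, 1.2, -1.0, -0.3]
[ 0.5967 -0.2745 -1.5201] [-0.7, -0.0, 0.2, -0.3, -0.4, -0.2, 0.6, -0.2, 0.7, 0.3, -0.4, 0.3]
```

```bash
python3 -m jog '[[0,0,-0.3,0,1],[0,0,-0.6,0,1],[0,0,-1,0,1],[0,0,-1.2,0,1],[0,0,-1.2,0,1],[0,0,-1,0,1],[0,0,-0.6,0,1],[0,0,-0.3,0,1],[0,0,0,0,1],[0,0,0,0,1]]' 50
python3 - <<'E'
from h import *
import pickle
go(.5837,-.019,.0885,np.pi-1.519)
c=r.camera("side"); save(c,"l1.png",(110,130,330,270),3.6)
E
```

```text
time: 16.45
ee_pos: [0.4409, 0.1584, 0.0917]
eef_rot: [0.43, 0.903, -0.007, -0.001]
ft_force: [-1.7, -0.1, -1.3]
width: 0.0131
t 16.45 pos [0.4409 0.1584 0.0917] yaw 2.2531 w 0.0131 F [-1.7 -0.1 -1.3] tilt [-0.004  -0.0146 -0.9999]
delta tool cm [-22.78  -0.1    0.41] turn 0.63
```

View pics/l1.png

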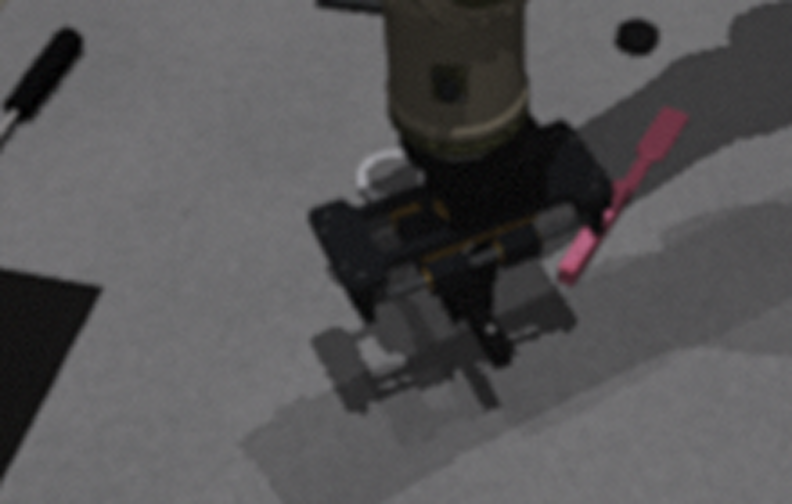

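Cell remains on the raised blade (cell ~(390,172), lifter in the fingers). Next I translate, then turn.

```bash
python3 -m jog '[[-0.6,0,0,0,1],[-1.4,0,0,0,1],[-2.2,0,0,0,1],[-3,0,0,0,1],[-3.2,0,0,0,1],[-3.2,0,0,0,1],[-3,0,0,0,1],[-2.2,0,0,0,1],[-1.4,0,0,0,1],[-0.7,0,0,0,1]]' 50
python3 -m jog '[[-0.1,0,0,0.03,1],[0,0,0,0.06,1],[0,0,0,0.08,1],[0,0,0,0.09,1],[0,0,0,0.09,1],[0,0,0,0.09,1],[0,0,0,0.08,1],[0,0,0,0.06,1],[0,0,0,0.03,1],[0,0,0,0,1]]' 50
python3 - <<'E'
from h import *
go(.5837,-.019,.0885,np.pi-1.519)
E
```

```text
time: 17.5
ee_pos: [0.5796, -0.0197, 0.0878]
eef_rot: [0.431, 0.902, -0.01, -0.003]
ft_force: [0.2, 0.6, -1.8]
width: 0.0135
time: 18.5
ee_pos: [0.5752, -0.0106, 0.0876]
eef_rot: [0.691, 0.722, -0.01, -0.002]
ft_force: [1.4, 0.1, -2.0]
width: 0.0137
t 18.5 pos [ 0.5752 -0.0106  0.0876] yaw 1.6146 w 0.0137 F [ 1.4  0.1 -2. ] tilt [-0.0112 -0.0182 -0.9998]
delta tool cm [-0.88  0.81 -0.1 ] turn -0.008
```

```bash
python3 -m jog '[[-0.3,0.2,0,-0.005,1],[-0.3,0.3,0,0,1],[-0.2,0.2,0,0,1],[0,0,0,0,1],[0,0,0,0,1],[0,0,0,0,1],[0,0,0,0,1],[0,0,0,0,1],[0,0,0,0,1],[0,0,0,0,1]]' 50
python3 - <<'E'
from h import *
import pickle
go(.5837,-.019,.0885,np.pi-1.519)
a=r.camera("side"); b=r.camera("scene"); w=r.camera("wrist")
pickle.dump((a,b,w),open("p2.pkl","wb"))
def cr(c,b,s): return cv2.resize(cv2.cvtColor(c["pixels"],cv2.COLOR_RGB2BGR)[b[1]:b[3],b[0]:b[2]],None,fx=s,fy=s,interpolation=cv2.INTER_CUBIC)
cv2.imwrite("pics/p2.png",np.hstack([cr(a,(180,80,280,180),4),cr(b,(200,220,300,320),4)]))
for c in(a,b): print([np.round(px(c,q)) for q in((.590,-.144,.077),(.5837,-.019,.08))])
E
```

```text
time: 19.5
ee_pos: [0.5825, -0.0174, 0.0875]
eef_rot: [0.688, 0.725, -0.01, -0.003]
ft_force: [-0.2, 0.2, -0.4]
width: 0.0138
t 19.5 pos [ 0.5825 -0.0174  0.0875] yaw 1.6234 w 0.0138 F [-0.2  0.2 -0.4] tilt [-0.0104 -0.0187 -0.9998]
delta tool cm [-0.16  0.11 -0.1 ] turn 0.001
[array([216., 129.]), array([205., 156.])]
[array([276., 262.]), array([295., 229.])]
```

View pics/p2.png

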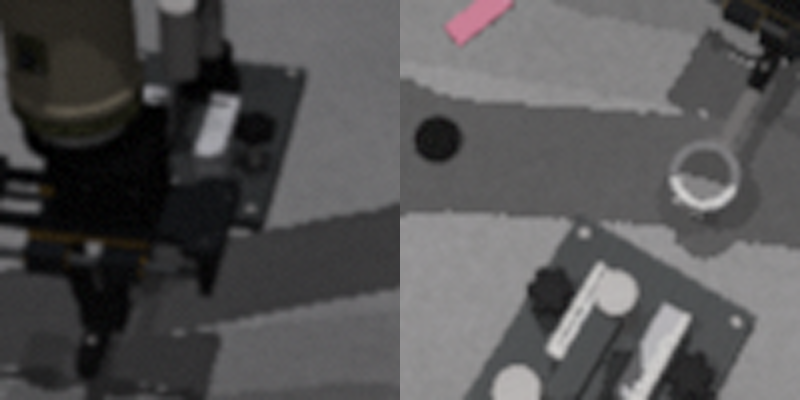

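Run:
```python
from h import *
import pickle
a,b,w=pickle.load(open("p2.pkl","rb"))
k=pt(b,(705-400)/4+199.6,220+174/4-.375,.078); print("cell scene",k)
t=-1.519;e=np.array([np.cos(t),np.sin(t)]);n=np.array([-e[1],e[0]])
s=np.array([.5975,-.2733])
p=np.array([.5825,-.0174]); L=1.6234-np.pi; l=np.array([np.cos(L),np.sin(L)]); print("cell by kinematics",p+.1245*l, "rel tester kin",(p+.1245*l-s)@e,(p+.1245*l-s)@n,"rel scene",(k[:2]-s)@e,(k[:2]-s)@n)
for q in((-.036,.017,.045),(-.036,.034,.045),(.038,.017,.045),(-.036,-.017,.045),(-.036,-.034,.049),(0,0,.092)):
    u=px(b,(*(s+q[0]*e+q[1]*n),q[2])); print(q,(u[0]-199.6)*4+400,(u[1]-219.6)*4)
```

```text
cell scene [ 0.59153334 -0.14632406  0.078     ]
cell by kinematics [ 0.58904614 -0.14172778] rel tester kin -0.13183344298778826 -0.0016306143538534234 rel scene -0.12711455771092967 0.0006152869847273181
(-0.036, 0.017, 0.045) 663.7131829619431 302.1952301760974
(-0.036, 0.034, 0.045) 683.616055711485 313.9138229286483
(0.038, 0.017, 0.045) 612.6832359694541 392.69372442299243
(-0.036, -0.017, 0.045) 624.4248577086701 279.0626960255464
(-0.036, -0.034, 0.049) 604.8729928297199 266.200339026611
(0, 0, 0.092) 617.932412267932 318.1237374572564
```

The scene view shows the cell on the blade at (705,174) and the rail's front-inner corner at (665,303), against a fit prediction of (664,302). In the same camera the cell needs about 126 mm forward and 0 lateral.

```bash
python3 -m jog '[[-0.6,0,0,0,1],[-1.3,0,0,0,1],[-1.9,0,0,0,1],[-2.3,0,0,0,1],[-2.1,0,0,0,1],[-1.5,0,0,0,1],[-1,0,0,0,1],[-0.5,0,0,0,1],[0,0,0,0,1],[0,0,0,0,1]]' 50
python3 - <<'E'
from h import *
import pickle
d=.125;t=-1.518
go(.5825+d*np.cos(t),-.0174+d*np.sin(t),.0875,np.pi-1.519)
b=r.camera("scene");a=r.camera("side")
pickle.dump((a,b),open("p3.pkl","wb"))
def cr(c,b,s): return cv2.resize(cv2.cvtColor(c["pixels"],cv2.COLOR_RGB2BGR)[b[1]:b[3],b[0]:b[2]],None,fx=s,fy=s,interpolation=cv2.INTER_CUBIC)
cv2.imwrite("pics/p3.png",np.hstack([cr(b,(225,255,295,325),6),cr(a,(190,80,250,140),7)]))
E
```

```text
time: 20.65
ee_pos: [0.5882, -0.139, 0.0885]
eef_rot: [0.689, 0.725, -0.011, -0.003]
ft_force: [0.5, 1.0, -1.8]
width: 0.0137
t 20.65 pos [ 0.5882 -0.139   0.0885] yaw 1.6219 w 0.0137 F [ 0.5  1.  -1.8] tilt [-0.0111 -0.0191 -0.9998]
delta tool cm [-0.32  0.07  0.1 ] turn -0.001
```

View pics/p3.png

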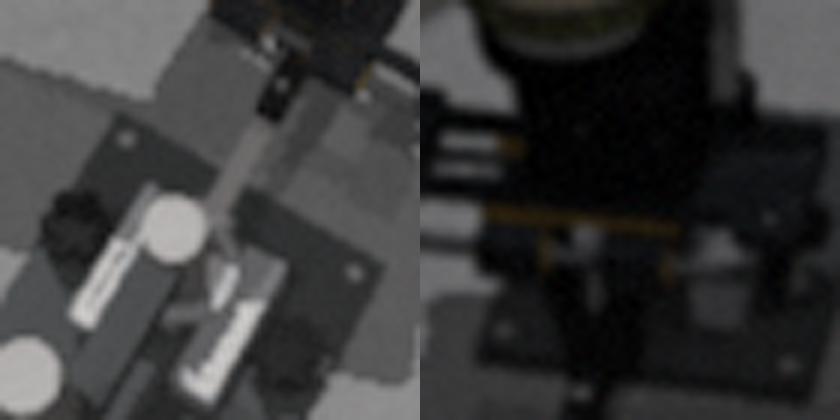

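The scene half (left) shows the head over the cell, with the neck joining the handle at about (270,122); the side view is blocked by the hand. Cross-check from the neck joint:

Run:
```python
from h import *
import pickle
a,b=pickle.load(open("p3.pkl","rb"))
t=-1.519;e=np.array([np.cos(t),np.sin(t)]);n=np.array([-e[1],e[0]]);s=np.array([.5979,-.2729])
L=1.6219-np.pi;l=np.array([np.cos(L),np.sin(L)])
for u,v in((270,122),):
    j=pt(b,u/6+224.6,v/6+254.6,.069)[:2]; k=j+.0805*l; print("cell rel",(k-s)@e*1e3,(k-s)@n*1e3)
# predicted cell outline for x=-5 and 0, in crop px
for x in(-.005,0):
  c=s+x*e; print(x,[tuple(np.round((np.array(px(b,(*(c+.027*(np.cos(f)*e+np.sin(f)*n)),.079)))-(224.6,254.6))*6).astype(int)) for f in np.arange(0,6.28,.785)])
im=b["pixels"][285:325,245:285].astype(int).sum(2)//3
print(im[::2,::2][:14])
```

```text
cell rel -7.708255045299823 0.3286038037477909
-0.005 [(np.int64(155), np.int64(315)), (np.int64(198), np.int64(321)), (np.int64(233), np.int64(293)), (np.int64(239), np.int64(249)), (np.int64(213), np.int64(215)), (np.int64(170), np.int64(209)), (np.int64(136), np.int64(235)), (np.int64(129), np.int64(279))]
0 [(np.int64(149), np.int64(324)), (np.int64(193), np.int64(330)), (np.int64(228), np.int64(303)), (np.int64(233), np.int64(259)), (np.int64(207), np.int64(224)), (np.int64(165), np.int64(218)), (np.int64(130), np.int64(244)), (np.int64(124), np.int64(288))]
[[ 47  49  72  56  47  48  47  50  92 106  92  86  79  72  80  88  89  87
   81  77]
 [ 48  60 114 102 110  95  61  73 105 105  52  44  56  78  89  86  89  89
   88  77]
 [ 46 104 131 180 177 178 153 107 106  79  45  39  44  55  78  89  90  90
   89  88]
 [ 69 119 168 179 180 179 178 131 114  81  39  38  45  51  49  64  86  91
   89  89]
 [112 119 180 181 182 180 181 128  98  69  38  40  49  49  48  49  52  65
   88  87]
 [162 155 151 179 179 179 173  73  79  88  50  44  46  51  49  49  50  47
   54  74]
 [148 142  85 156 179 169 114  72  85  99  83  95  74  52  50  49  49  49
   50  49]
 [175  81  79  70  71  63  64  88 115 147  91  97  98 114  48  49  50  48
   47  80]
 [105  78  78  77  76  50  64  88 130 173  96  96 113 101  38  43  50  49
   49  75]
 [ 78  78  77  80  54  59  61  79 171 149  97 110 117  64  43  48  49  49
   48  48]
 [ 79  78  78  71  55  71  76  92 175  97 152 161 107  43  47  48  50  48
   48  49]
 [ 80  78  78  47  97  96  95  88  96  95 197 176  54  38  46  44  51  51
   51  49]
 [ 79  77  66  46  70  51  59  96  96 153 196 113  41  38  35  35  43  45
   48  51]
 [ 78  76  37  44  44  41  82  95 129 196 175  51  34  37  39  36  41  45
   49  69]]
```

Estimates agree: the cell is about 5–6 mm short of the seat, lateral about 0. Move forward 5 mm.

```bash
python3 -m jog '[[-0.2,0,0,0,1],[-0.3,0,0.1,0,1],[-0.1,0,0.2,0,1],[0,0,0.3,0,1],[0,0,0.2,0,1],[0,0,0.1,0,1],[0,0,0,0,1],[0,0,0,0,1],[0,0,0,0,1],[0,0,0,0,1]]' 50
python3 - <<'E'
from h import *
t=-1.519
go(.5882+.005*np.cos(t),-.139+.005*np.sin(t),.0885,np.pi-1.519)
E
```

```text
time: 21.75
ee_pos: [0.5885, -0.1431, 0.0788]
eef_rot: [0.687, 0.726, -0.011, -0.003]
ft_force: [0.5, 0.1, -1.6]
width: 0.0137
t 21.75 pos [ 0.5885 -0.1431  0.0788] yaw 1.6257 w 0.0137 F [ 0.5  0.1 -1.6] tilt [-0.0106 -0.0191 -0.9998]
delta tool cm [-0.1  -0.03 -0.97] turn 0.003
```

```bash
python3 -m jog '[[-0.1,0,0.2,0.002,1],[0,0,0.2,0,1],[0,0,0.2,0,1],[0,0,0.2,0,1],[0,0,0.1,0,1],[0,0,0,0,1],[0,0,0,0,1],[0,0,0,0,1],[0,0,0,0,1],[0,0,0,0,1]]' 50
python3 - <<'E'
from h import *
import pickle
go(.5885,-.144,.07,np.pi-1.519)
b=r.camera("scene");pickle.dump(b,open("p4.pkl","wb"))
print(b["pixels"][285:325,245:285].astype(int).sum(2)[::2,::2]//3)
E
```

```text
time: 22.75
ee_pos: [0.5885, -0.1443, 0.0691]
eef_rot: [0.688, 0.725, -0.011, -0.003]
ft_force: [-0.1, -0.4, -3.0]
width: 0.0134
t 22.75 pos [ 0.5885 -0.1443  0.0691] yaw 1.6234 w 0.0134 F [-0.1 -0.4 -3. ] tilt [-0.0107 -0.019  -0.9998]
delta tool cm [ 0.03  0.   -0.09] turn 0.001
[[ 50  46  70  55  48  49  48  51  64 105 103  80  67  77  86  82  86  80
   78  78]
 [ 48  59 116 103 110  95  47  47  92 107  82  44  54  85  89  88  89  90
   81  79]
 [ 44 102 132 178 177 177 143  74 108 101  46  37  45  58  78  88  91  88
   88  78]
 [ 64 118 167 179 178 180 179 123 106  75  40  47  49  49  49  62  84  92
   88  89]
 [113 104 179 181 180 181 181 135 101  41  40  49  52  48  50  47  50  65
   87  88]
 [115 112 151 178 179 179 174  88  91  59  50  51  46  49  50  50  49  50
   53  76]
 [161 125  82 156 179 171 113  69  95  53  83  93  75  51  49  46  48  50
   48  53]
 [175  80  80  71  69  64  65  61  87  89  95  96  98 116  48  48  50  50
   49  80]
 [105  79  79  79  75  48  63  76  95  93  96  97 112 101  39  43  50  50
   49  75]
 [ 79  79  78  80  53  60  60  88 143 147  96 109 116
[... 182 characters left out ...]
  49  48
   48  50]
 [ 78  78  65  86  84  86  92  93 100 189 198 113  40  37  37  38  43  45
   50  51]
 [ 78  77  39  76  85  82  87  90 180 196 174  51  32  40  41  36  36  44
   48  66]
 [ 79  55  44  44  53  61  95  96 180 192  89  40  41  40  44  36  38  39
   48  86]
 [ 73  51  59  50  46  92  95 155 195 155  42  36  37  42  42  35  33  61
   65  88]
 [ 49  75  73  48  69 138 148 186 192  74  50  52  36  38  36  36  45  79
  111  88]
 [ 61  79  59  43  58 114 182 197 150  47  75  55  38  30  34  31  41  93
  136 135]
 [ 79  68  50  40  44  56  86 146  72  55  78  73  46  49  44  50  63 133
  139 140]
 [ 78  48  38  43  41  38  47  62  50  67  72  78  50  47  49  49 120 136
  139 138]]
```

Run:
```python
from h import *
import pickle
b=pickle.load(open("p4.pkl","rb"))
t=-1.519;e=np.array([np.cos(t),np.sin(t)]);n=np.array([-e[1],e[0]]);s=np.array([.5979,-.2729])
g=b["pixels"].astype(int).sum(2)/3
for u in range(249,258): print(u,g[304:318,u].round().astype(int))
for x in(-.004,-.002,0,.002):
    for z in(.0495,.0595): print(x,z,[np.round(px(b,(*(s+x*e+.027*(np.cos(f)*e+np.sin(f)*n)),z)),1).tolist() for f in(-.4,-.2,0,.2,.4,.6)])
```

```text
249 [76 79 79 78 74 65 53 40 38 45 47 60 75 74]
250 [79 78 77 68 54 60 69 58 49 47 48 50 61 59]
251 [78 71 56 50 62 86 92 76 59 45 45 50 49 49]
252 [63 49 44 58 74 91 95 84 67 52 48 48 47 48]
253 [40 44 55 62 68 85 96 85 68 53 46 46 58 69]
254 [49 53 57 64 66 85 97 88 60 36 54 68 83 93]
255 [ 56  55  58  62  70  87  97  82  60  61  80  92 121 139]
256 [ 57  61  63  62  72  91  99  85  77  88  95  96 134 167]
257 [ 59  63  64  63  76  93  95  87  90  96  94  95 107 149]
-0.004 0.0495 [[247.8, 307.1], [249.1, 308.5], [250.6, 309.6], [252.2, 310.4], [254.0, 310.9], [255.9, 310.9]]
-0.004 0.0595 [[247.7, 306.3], [248.9, 307.7], [250.4, 308.9], [252.1, 309.7], [254.0, 310.1], [255.8, 310.2]]
-0.002 0.0495 [[247.5, 307.7], [248.7, 309.1], [250.2, 310.3], [251.9, 311.1], [253.7, 311.5], [255.5, 311.5]]
-0.002 0.0595 [[247.3, 306.9], [248.6, 308.4], [250.1, 309.5], [251.8, 310.3], [253.6, 310.8], [255.5, 310.8]]
0 0.0495 [[247.1, 308.3], [248.4, 309.7], [249.8, 310.9], [251.5, 311.7], [253.3, 312.1], [255.2, 312.2]]
0 0.0595 [[247.0, 307.6], [248.2, 309.0], [249.7, 310.1], [251.4, 310.9], [253.2, 311.4], [255.1, 311.4]]
0.002 0.0495 [[246.8, 308.9], [248.0, 310.4], [249.5, 311.5], [251.2, 312.3], [253.0, 312.7], [254.8, 312.8]]
0.002 0.0595 [[246.6, 308.2], [247.9, 309.6], [249.4, 310.8], [251.1, 311.6], [252.9, 312.0], [254.8, 312.1]]
```

Rear rim edge sits at row ~312, i.e. cell x ≈ 0 relative to the seat. Lower it.

```bash
python3 -m jog '[[0,0,0.15,0,1],[0,0,0.2,0,1],[0,0,0.2,0,1],[0,0,0.2,0,1],[0,0,0.2,0,1],[0,0,0.2,0,1],[0,0,0.2,0,1],[0,0,0.1,0,1],[0,0,0,0,1],[0,0,0,0,1]]' 50
python3 - <<'E'
from h import *
go(.5885,-.1443,.054,np.pi-1.519)
E
```

```text
time: 23.8
ee_pos: [0.5883, -0.1445, 0.0533]
eef_rot: [0.688, 0.725, -0.011, -0.003]
ft_force: [-1.1, 0.5, -1.8]
width: 0.0134
t 23.8 pos [ 0.5883 -0.1445  0.0533] yaw 1.6235 w 0.0134 F [-1.1  0.5 -1.8] tilt [-0.0109 -0.0188 -0.9998]
delta tool cm [ 0.02  0.02 -0.07] turn 0.001
```

```bash
python3 -m jog '[[0.4,0,0,0,1],[1,0,0,0,1],[1.6,0,0,0,1],[2,0,0,0,1],[2.2,0,0,0,1],[2.2,0,0,0,1],[2.2,0,0,0,1],[2.2,0,0,0,1],[1.6,0,0,0,1],[0.8,0,0,0,1]]' 50
python3 - <<'E'
from h import *
import pickle
go(.5795,.026,.0235,np.pi-1.519)
b=r.camera("scene");a=r.camera("side")
pickle.dump((a,b),open("p5.pkl","wb"))
def cr(c,b,s): return cv2.resize(cv2.cvtColor(c["pixels"],cv2.COLOR_RGB2BGR)[b[1]:b[3],b[0]:b[2]],None,fx=s,fy=s,interpolation=cv2.INTER_CUBIC)
cv2.imwrite("pics/p5.png",np.hstack([cr(b,(225,255,295,325),6),cr(a,(190,80,250,140),6.0)[:,:370] if 0 else cv2.copyMakeBorder(cr(a,(190,80,250,140),6),0,60,0,0,cv2.BORDER_CONSTANT)]))
E
```

```text
time: 24.8
ee_pos: [0.5772, 0.0345, 0.0527]
eef_rot: [0.686, 0.727, -0.009, -0.003]
ft_force: [-0.6, 1.1, -0.7]
width: 0.0131
t 24.8 pos [0.5772 0.0345 0.0527] yaw 1.6287 w 0.0131 F [-0.6  1.1 -0.7] tilt [-0.0087 -0.0172 -0.9998]
delta tool cm [-0.83  0.23  2.92] turn 0.006
```

View pics/p5.png

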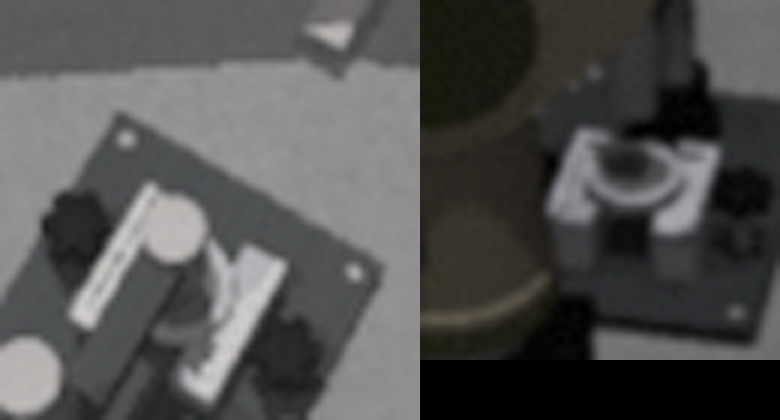

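The cell lies flat across both rails under the head (side view ~(634,172), outline from (583) to (685)); the lifter blade is clear. Check centring while laying the lifter down.

```bash
python3 - <<'E'
from h import *
import pickle
a,b=pickle.load(open("p5.pkl","rb"))
t=-1.519;e=np.array([np.cos(t),np.sin(t)]);n=np.array([-e[1],e[0]]);s=np.array([.5967,-.2745])
P=[(np.array(px(a,(*(s+.027*(np.cos(f)*e+np.sin(f)*n)),.055)))-(189.6,79.6))*6+(420,0) for f in np.arange(0,6.28,.2)]
P=np.array(P);print("side pred: cols",P[:,0].min(),P[:,0].max(),"rows",P[:,1].min(),P[:,1].max())
E
python3 -m jog '[[0,0,0.2,0,1],[0,0,0.4,0,1],[0,0,0.5,0,1],[0,0,0.5,0,1],[0,0,0.4,0,1],[0,0,0.3,0,1],[0,0,0.2,0,1],[0,0,0.1,0,1],[0,0,0,0,1],[0,0,0,0,1]]' 50
python3 - <<'E'
from h import *
go(.5795,.026,.0235,np.pi-1.519)
E
```

```text
side pred: cols 583.4803627028875 682.4082930839502 rows 143.04344900632591 204.01213392346003
time: 25.9
ee_pos: [0.5772, 0.0288, 0.024]
eef_rot: [0.688, 0.725, -0.01, -0.002]
ft_force: [-1.6, -1.0, -0.8]
width: 0.0135
t 25.9 pos [0.5772 0.0288 0.024 ] yaw 1.6231 w 0.0135 F [-1.6 -1.  -0.8] tilt [-0.011  -0.0183 -0.9998]
delta tool cm [-0.29  0.21  0.05] turn 0.0
```

Predicted outline for a centred cell (583–682, 143–204) matches the observation. Touch down, release, retreat.

```bash
python3 -m jog '[[0,0,0.1,0,1],[0,0,0.1,0,1],[0,0,0,0,1],[0,0,0,0,0.8],[0,0,0,0,0.7],[0,0,0,0,0.5],[0,0,0,0,0.2],[0,0,0,0,0],[0,0,0,0,0],[0,0,0,0,0]]' 50
python3 -m jog '[[0,0,-0.5,0,0],[0,0,-1,0,0],[0,0,-2,0,0],[0,0,-3,0,0],[1,0,-3,0,0],[3,0,-2,0,0],[3,0,0,0,0],[3,0,0,0,0],[3,0,0,0,0],[1,0,0,0,0]]'
python3 - <<'E'
from h import *
go(.5772,.0288,.15)
b=r.camera("scene");a=r.camera("side")
def cr(c,b,s): return cv2.resize(cv2.cvtColor(c["pixels"],cv2.COLOR_RGB2BGR)[b[1]:b[3],b[0]:b[2]],None,fx=s,fy=s,interpolation=cv2.INTER_CUBIC)
cv2.imwrite("pics/p6.png",np.hstack([cr(b,(200,120,380,320),2.2),cr(a,(100,80,280,280),2.2)]))
E
```

```text
time: 26.9
ee_pos: [0.5779, 0.029, 0.0239]
eef_rot: [0.688, 0.725, -0.01, -0.001]
ft_force: [-0.0, 0.3, 0.1]
width: 0.0574
time: 27.9
ee_pos: [0.5737, 0.1734, 0.1497]
eef_rot: [0.69, 0.724, -0.008, 0.0]
ft_force: [-0.6, -0.2, -1.5]
width: 0.0871
t 27.9 pos [0.5737 0.1734 0.1497] yaw 1.6182 w 0.0871 F [-0.6 -0.2 -1.5] tilt [-0.0115 -0.0118 -0.9999]
delta tool cm [-14.46  -0.33   0.14] turn None
```

View pics/p6.png

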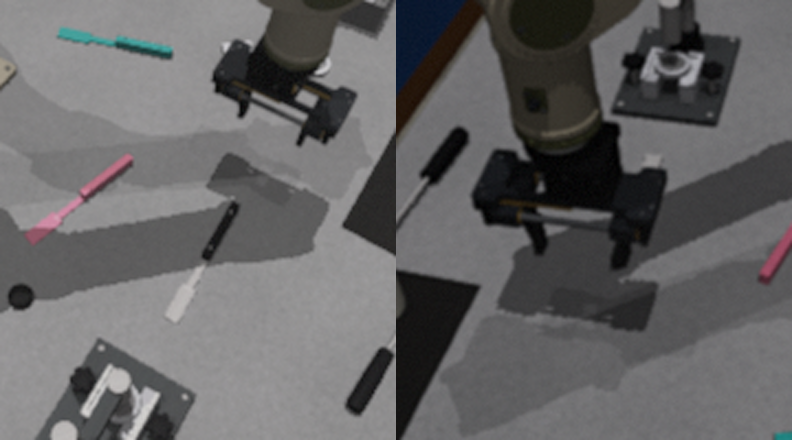

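The lifter lies flat on the bench, with its tip at (175,318) and the tester edge at (100,340)–(195,397). The gripper is clear of it. The cell is still on the seat in the side view at (672,65). I'll stop the arm, then hand in.

```bash
python3 -m jog '[[0,0,0,0,0],[0,0,0,0,0],[0,0,0,0,0],[0,0,0,0,0],[0,0,0,0,0],[0,0,0,0,0],[0,0,0,0,0],[0,0,0,0,0],[0,0,0,0,0],[0,0,0,0,0]]'
python3 -c "
from bench import r
print(r.close_job())"
```

```text
time: 29.0
ee_pos: [0.5758, 0.1645, 0.149]
eef_rot: [0.693, 0.721, -0.01, 0.001]
ft_force: [0.1, 0.6, 0.2]
width: 0.0874
the job is handed in; nothing more can be done
None
```

The job is done and handed in at 29 s of the 61 s allowed. I set the cell on the lifter's blade, carried it into the tester, and lowered it until it stayed on the two rails. I then drew the lifter out and laid it flat on the bench in front of the tester.

- **On the blade:** the wrist camera put the cell about 1.3 mm from the blade centre lengthwise and 0.6 mm sideways.
- **On the seat:** the side view shows the cell lying flat on both rails. Its outline matches the one predicted for a centred cell (columns 583–685 seen, 583–682 predicted), within about 1–2 mm.
- **Lifter and gripper:** the last pictures show the lifter flat and clear of the tester, with the gripper touching nothing.
- **Force:** the wrist force was only a few newtons at every reading I took.
- **Disagreement:** the scene and side cameras differed by up to about 6 mm in absolute position. I therefore did the final centring by comparing the cell and seat within the scene camera. That gave x ≈ 0 relative to the seat before lowering.
- **Not re-checked:** I never moved near the square holder or the open ring after picking up the cell. I did not re-measure them, and the arm partly hides them in the last picture.

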